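# Tip the press mould onto its back in the taped zone

### The arm

A 6-joint arm with a two-finger parallel gripper is mounted at the origin on the work surface. World frame = base frame: x ahead of the robot, y to its left, z up, the work surface at z = 0. Lengths are in m, angles in rad, forces in N, time in s.
With the tool pointing down it reaches from about 0.425 to 0.95 m from the base axis. Payload 3.5 kg.
Tool frame: the origin (TCP) lies between the finger pads; the fingertips stand 17 mm ahead of it and the grasp point (between the pads) lies 2 mm behind it; z points along the fingers, y is the direction in which the jaws open and shut (so a half turn about z gives the same grasp; the last joint's range is limited). The gripper opens to 85 mm and grips with 20 to 120 N. Pads are 22 mm wide; open, the fingers measure 114 mm over their backs; the gripper's body (76 mm by 85 mm) begins 54 mm behind the grasp point. The pads swing forward as they close: fully open they stand 13 mm farther back than shut.
Start: joints at [-1.333, 0.286, 1.577, -0, 1.279, -0.15], TCP at [0.255, -0.625, 0.223] pointing down, gripper open.
Joint ranges: [-2.77, 2.77], [-0.9, 2.22], [0.21, 2.48], [-1.53, 4.67], [0.24, 2.81], [-2.84, 2.84]. Speed limits (rad/s): [2.79, 2.79, 3.14, 3.14, 3.14, 3.14].

### API

Orientations are given as a unit quaternion [x, y, z, w].
In Python, from plant import ctrl gives the robot as it stands.
- The arm moves only by the tool carry_out, never from a script. Its argument "commands" is a list of rows, each an object with "delta_pos": the shift along the tool's x, y, z in m, a list of three; "delta_rot": the turn, a rotation vector about the tool's x, y, z in rad, a list of three; "claw": the opening in per cent of the stroke, from 0 (shut) to 100 (fully open). A call has 1 to 8 rows; each row is the pose to reach, as a shift and turn from the pose measured when the call began, along the tool's axes at that moment; what a row does not reach only later rows make up. A row lasts 1/12 s, in which the tool goes at most 41.7 mm and 7.16 degrees, less where a joint would pass 70% of its speed; a pose out of reach is approached as far as the arm can. A call with a gripper value outside its range is refused whole. The fingers move at their own pace and stop on an object; "force" is the grip in N (left out, the last holds). Time passes only in rows, so rows that repeat a pose let the fingers close. It gives the time, the measured TCP pose, the force and the opening at its end, in the units of the state.
- ctrl.get_state(): the state, without advancing time (a new reading comes with each control period).
- ctrl.read_camera(name): name is "side" or "top" or "wrist"; returns (picture, depth): 384x512x3 uint8, red, green, blue; 384x512 float32, m along the optical axis (not along the pixel's ray), 0 where there is no reading.
- ctrl.camera_info(name): a dict with "fx", "fy", "cx", "cy" (pixels), "k1" (the pictures are not rectified: a ray, as slopes to the right and down, at radius r is drawn at 1 + k1 r^2 times it, then the intrinsics apply), "rvec" (rotation vector, rad) and "tvec" (3), from world to camera coordinates, as OpenCV has them; the wrist camera has in their place "mount" (4x4, takes a point from camera to tool coordinates, whose origin is the TCP and whose axes are the flange's). Camera axes: x right, y down, z forward; pixel columns grow to the right and rows downward; lengths in m; the calibration is good to about 2 mm. A picture is of the moment at which its call begins: read the wrist's pose just before it. camera_info takes no time and is no camera call.
- ctrl.sign_off(): hands the job in, once; it reports no verdict.
The state is a dict: "time": time; "qpos": joint angles; "dq": joint speeds; "joint_efforts": joint torques, N m; "eef_pos": TCP position; "tcp_rot": TCP orientation; "contact_force": force on the tool from outside, world axes, zero at the start; "wrist_torque": the same for the moment, N m; "opening": opening from 0.0 (shut) to 1.0 (fully open).
Only numpy, scipy, OpenCV 4.12 (cv2) and the standard library are available. Lean on these libraries where they do the work, as an engineer would, in place of code of your own. Each camera call takes 0.05 s, during which the arm holds its last target.

### The job

First push the amber jar off the blue-taped zone with your fingertips, leaving it standing upright on the bench completely clear of the tape. Then tip the standing plaster mould over into the zone by pushing it near the top, so that it lies flat on its back inside the tape outline with its hollow side up. Only push: do not pick up either thing or knock the jar over, and leave everything else on the bench where it is.

Things in the scene. Friction and masses are not known exactly. Their poses are not given: they have to be found in the camera images.
- zone: blue tape rectangle stuck on the bench (flat, nothing to bump into): 210 x 160 inside the tape, tape 15 wide, so 240 (x) by 190 (y) outside. Origin at its centre on the bench surface; its x axis runs along the long side and points the way the mould is to fall. The bench is free for 70 mm beyond the tape on its -y side
- mould: white plaster block 50 thick (x), 110 wide (y), 160 tall (z), 0.6 to 0.95 kg, standing on end across the zone's near (-x) side, about square to it. Origin: centre of its underside. +x is its plain back, facing over the zone; -x its hollow side. It tips about its lower +x edge, falls by itself once leaned 18 degrees (top 50 mm forward), and lands centred about 105 mm to +x
- mould_center (a point): centre of the mould block, half-way up; standing it is 80 above the bench, lying 25
- mould_face (a point): middle of the plane of the mould's hollow side (25 to -x of mould_center). The hollow is a brown-floored recess 70 wide x 110 high x 20 deep; the flat rim round it is 20 wide at the sides, 25 at top and bottom
- mould_foot (a point): middle of the mould's lower back edge, the edge it tips about (as it stands)
- mould_corner_a (a point): back face of the mould, lower corner on its +y side
- mould_corner_b (a point): back face of the mould, lower corner on its -y side
- mould_corner_c (a point): back face of the mould, upper corner on its +y side
- mould_corner_d (a point): back face of the mould, upper corner on its -y side
- jar: amber closed jar with a black cap, 60 across, 80 tall, about 0.2 to 0.4 kg, standing within the zone. Origin at the centre of its underside
- jar_center (a point): centre of the jar, half-way up (40 above its underside)
- kiln_post: white square kiln post, 40 x 40 x 100 tall, standing a little beyond the zone's far (+x) short side; leave alone. Origin at the centre of its underside
- spatula: potter's spatula, about 170 long, lying flat a little outside the zone's +y long side, roughly along it; leave alone. Origin on its underside
- bowl: terracotta bowl, 120 across, 60 tall, towards the far left of the bench; leave alone. Origin at the centre of its underside
- green_bottle: green glass bottle, 66 across, 210 tall, towards the far right of the bench; leave alone. Origin at the centre of its underside
- bat: white plaster disc, 120 across, 20 thick, lying at the left of the bench; leave alone. Origin at the centre of its underside
- cup: blue cup, 72 across, 80 tall, near the far edge of the bench; leave alone. Origin at the centre of its underside
Mind the look-alikes: they are no part of the job. What is shaped like the jar but red is not meant.

How it is judged:
By the outcome, as a careful person would: the job done as asked, in the order asked, and still so for the second after the job is handed in, with the robot touching nothing.
It also fails if it takes over 48 s, if anything falls off the work surface, if the arm or the gripper's body presses on something with over 40 N, if the wrist force passes 120 N, or if a joint passes its speed limit or range.

## Working session

There is one attempt and no reset: what is moved stays moved. The work goes in short steps, Python scripts to look and compute and a tool call to move; the robot and the scene stay as the last step left them, time stands still between calls to the robot, and variables do not carry over. Pictures are saved under pics/ and viewed, and the job is handed in when it is done.

Besides the shell and the picture viewer there is one more tool, called after "Request:" as name(argument=value, ...) on one line, values as JSON. carry_out: Moves the arm, as the interface text tells. Its arguments: {"type":"object","properties":{"commands":{"type":"array"},"force":{"type":"number"}},"required":["commands"]}

```bash
mkdir -p pics; ls
python3 - <<'E'
from plant import ctrl
import cv2
s=ctrl.get_state();print(s)
for n in("top","side"):
    p,d=ctrl.read_camera(n);cv2.imwrite(f"pics/{n}0.png",p[:,:,::-1]);import numpy as np;np.save(f"{n}0.npy",d);print(ctrl.camera_info(n))
E
```

```text
pics
{'time': 0.0, 'qpos': array([-1.33300695e+00,  2.87182808e-01,  1.57821404e+00, -1.51270371e-05,
        1.27860737e+00, -1.49993754e-01]), 'dq': array([ 0.00074128, -0.0017677 , -0.0003202 ,  0.00133157, -0.00031388,
        0.00072024]), 'joint_efforts': array([ 1.95426233e-03, -4.05980480e+01, -2.92623639e+01, -1.99525670e-05,
        5.83407222e-03, -4.02653015e-06]), 'eef_pos': array([ 0.25510442, -0.62418515,  0.22111573]), 'tcp_rot': array([ 9.81260710e-01,  1.92680993e-01, -6.01474450e-05, -1.20430081e-03]), 'contact_force': array([-0.83887242,  0.57028182, -0.34456006]), 'wrist_torque': array([-0.00201   , -0.0331588 ,  0.03102101]), 'opening': 1.0008387356561967}
{'fx': 363.83588574502846, 'fy': 363.83588574502846, 'cx': 259.66921382961885, 'cy': 190.77965383099826, 'k1': -0.05307852348225115, 'rvec': array([ 2.14089401, -2.17018135,  0.09638183]), 'tvec': array([-5.44824941e-04,  5.46569695e-01,  1.01365344e+00])}
{'fx': 422.51612210440135, 'fy': 422.51612210440135, 'cx': 256.2339430843108, 'cy': 194.8630162110753, 'k1': 0.05428388450374068, 'rvec': array([ 0.96595651, -2.4697911 ,  1.02881926]), 'tvec': array([0.41145386, 0.33951487, 1.00147447])}
```

View pics/top0.png

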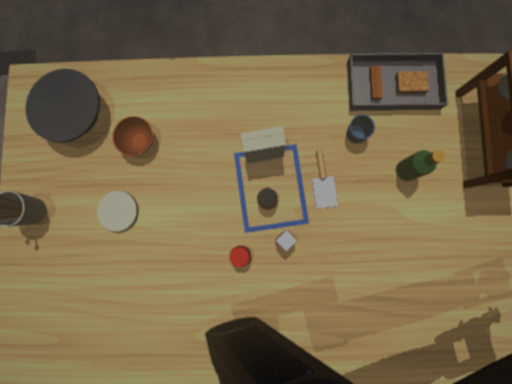

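View pics/side0.png

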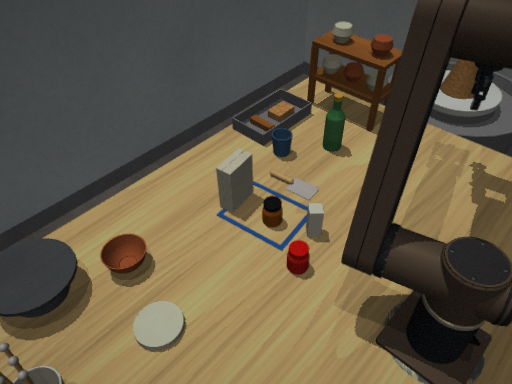

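The top view shows the zone near (272,188), the amber jar at (268,198), the mould at (264,140), the post at (286,240), the red look-alike at (240,257) and the spatula at (324,185). I'll enlarge it and add the projection helpers.

```bash
cat > h.py <<'E'
import numpy as np, cv2
from plant import ctrl
def cam(n):
    i=ctrl.camera_info(n); K=np.array([[i['fx'],0,i['cx']],[0,i['fy'],i['cy']],[0,0,1.]]);D=np.array([i['k1'],0,0,0,0.])
    R=cv2.Rodrigues(i['rvec'])[0]; return K,D,R,i['tvec']
def onz(n,px,z):
    K,D,R,t=cam(n); px=np.array(px,float).reshape(-1,1,2)
    u=cv2.undistortPoints(px,K,D)[:,0]; r=np.c_[u,np.ones(len(u))]@R; c=-R.T@t
    s=(z-c[2])/r[:,2]; return c+r*s[:,None]
def cloud(n,d):
    K,D,R,t=cam(n); v,u=np.mgrid[:384,:512]
    q=cv2.undistortPoints(np.c_[u.ravel(),v.ravel()].astype(float).reshape(-1,1,2),K,D)[:,0]
    P=np.c_[q,np.ones(len(q))]*d.ravel()[:,None]
    return ((P-t)@R).reshape(384,512,3)
def proj(n,P):
    K,D,R,t=cam(n); return cv2.projectPoints(np.array(P,float).reshape(-1,1,3),cv2.Rodrigues(R)[0],t,K,D)[0][:,0]
def snap(n,name):
    p,d=ctrl.read_camera(n);cv2.imwrite(f"pics/{name}.png",p[:,:,::-1]);np.save(f"{name}.npy",d);return p,d
E
python3 - <<'E'
from h import *
p=cv2.imread('pics/top0.png')
cv2.imwrite('pics/topz.png',cv2.resize(p[115:275,215:355],None,fx=3.7,fy=3.7,interpolation=cv2.INTER_CUBIC))
p=cv2.imread('pics/side0.png')
cv2.imwrite('pics/sidez.png',cv2.resize(p[130:290,190:350],None,fx=3.7,fy=3.7,interpolation=cv2.INTER_CUBIC))
E
```

```text
(no output)
```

View pics/topz.png

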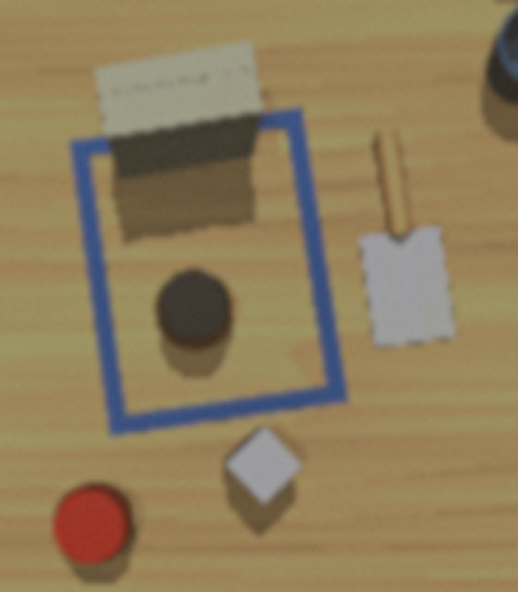

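View pics/sidez.png

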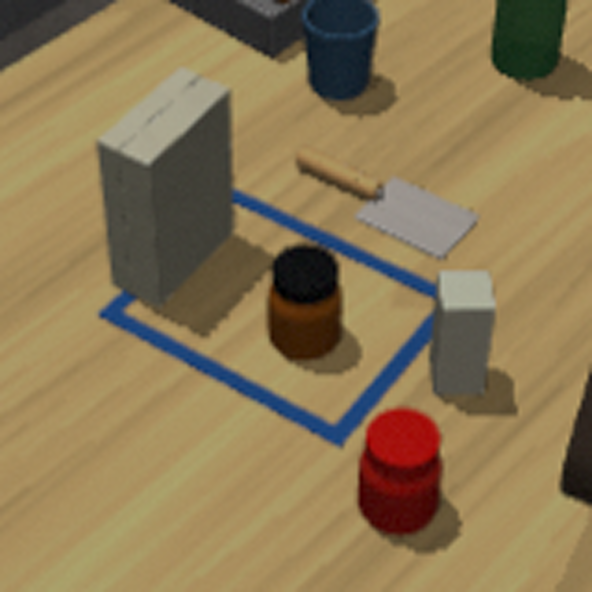

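Run:
```python
from h import *
np.set_printoptions(precision=4,suppress=True)
f=lambda a:(np.array(a,float)+.5)/3.7-.5+np.array([215,115])
g=lambda a:(np.array(a,float)+.5)/3.7-.5+np.array([190,130])
Z=onz('top',f([(71,143),(301,108),(347,400),(110,435)]),0);print(Z);c=Z.mean(0);print('zc',c)
print(np.linalg.norm(np.diff(Z[[0,1,2,3,0]],axis=0),axis=1))
M=onz('top',f([(95,67),(252,41),(263,110),(105,137)]),.16);print(M,M.mean(0));print(np.linalg.norm(np.diff(M[[0,1,2,3,0]],axis=0),axis=1))
x=(Z[2]+Z[3]-Z[0]-Z[1]);x/=np.linalg.norm(x);y=np.cross([0,0,1],x);print('zone x',x,np.arctan2(x[1],x[0]))
e=M[1]-M[0]+M[2]-M[3]; mx=np.array([e[1],-e[0]]);print('mould edge dir',e,'normal ang',np.arctan2(mx[1],mx[0]), np.arctan2(-mx[1],-mx[0]))
T=lambda P:np.c_[(P-c)@x,(P-c)@y]
J=onz('top',f([(194,307)]),.08);print('jar',J,T(J))
Jr=onz('top',f([(92,523)]),.08);print('red',Jr,T(Jr))
P=onz('top',f([(226,465),(264,426),(301,464),(264,504)]),.1);print('post',P,P.mean(0),T(P))
S=onz('top',f([(385,131),(400,236),(360,238),(375,346),(455,335),(440,228)]),.003);print('spat',T(S))
print('mould zone',T(M),T(M.mean(0)[None]))
# side checks
print('side zone', onz('side',g([(102,315),(341,445)]),0), 'mould',onz('side',g([(100,143),(187,68),(231,92),(151,165)]),.16),'jarcap',onz('side',g([(305,272)]),.07))
C=cloud('side',np.load('side0.npy'))
for n in('top','side'):
  C=cloud(n,np.load(n+'0.npy')).reshape(-1,3)
  q=T(C)
  m=(abs(q[:,0]+105)<80)&(abs(q[:,1])<100)&(C[:,2]>.153)&(C[:,2]<.17);print(n,'mtop',m.sum(),C[m].mean(0), cv2.minAreaRect(C[m][:,:2].astype('f4')*1000))
  m=(abs(q[:,0])<100)&(abs(q[:,1])<80)&(C[:,2]>.074)&(C[:,2]<.09);print(n,'jtop',m.sum(),C[m].mean(0),cv2.minAreaRect(C[m][:,:2].astype('f4')*1000))
```

```text
[[ 0.6638  0.0685  0.    ]
 [ 0.6895 -0.1178  0.    ]
 [ 0.4539 -0.1485  0.    ]
 [ 0.4288  0.0388  0.    ]]
zc [ 0.559  -0.0397  0.    ]
[0.1881 0.2376 0.189  0.2368]
[[ 0.6824  0.0372  0.16  ]
 [ 0.6989 -0.0717  0.16  ]
 [ 0.65   -0.0782  0.16  ]
 [ 0.6329  0.0306  0.16  ]] [ 0.666  -0.0205  0.16  ]
[0.1101 0.0494 0.1102 0.0499]
zone x [-0.9919 -0.1274  0.    ] -3.013840375254283
mould edge dir [ 0.0336 -0.2177  0.    ] normal ang -2.98849160930925 0.15310104428054316
jar [[ 0.522  -0.0289  0.08  ]] [[ 0.0353 -0.0155]]
red [[0.3657 0.0474 0.08  ]] [[ 0.1806 -0.1111]]
post [[ 0.4069 -0.05    0.1   ]
 [ 0.4342 -0.0776  0.1   ]
 [ 0.4069 -0.1034  0.1   ]
 [ 0.379  -0.0765  0.1   ]] [ 0.4067 -0.0769  0.1   ] [[ 0.1522 -0.0092]
 [ 0.1286  0.0216]
 [ 0.159   0.0437]
 [ 0.1832  0.0135]]
spat [[-0.0905  0.1577]
 [-0.0046  0.156 ]
 [-0.0075  0.1242]
 [ 0.0793  0.1225]
 [ 0.0796  0.1865]
 [-0.0064  0.1886]]
mould zone [[-0.1322 -0.0606]
 [-0.1347  0.0495]
 [-0.0853  0.0498]
 [-0.0822 -0.0604]] [[-0.1086 -0.0054]]
side zone [[0.6647 0.0666 0.    ]
 [0.4304 0.0362 0.    ]] mould [[ 0.6802  0.0369  0.16  ]
 [ 0.6958 -0.0744  0.16  ]
 [ 0.648  -0.076   0.16  ]
 [ 0.6328  0.0283  0.16  ]] jarcap [[ 0.5285 -0.0319  0.07  ]]
top mtop 0 [nan nan nan] ((0.0, 0.0), (0.0, 0.0), 0.0)
top jtop 5371 [0.7393 0.452  0.0843] ((611.6004638671875, 46.55816650390625), (1341.8441162109375, 545.6528930664062), 87.09170532226562)
side mtop 0 [nan nan nan] ((0.0, 0.0), (0.0, 0.0), 0.0)
side jtop 6359 [0.8328 0.337  0.0854] ((1009.0755004882812, -195.114990234375), (1339.9561767578125, 2140.965576171875), 66.137939453125)<stdin>:22: RuntimeWarning: Mean of empty slice.
  ret = um.true_divide(
```

```bash
cat >> h.py <<'E'
from scipy.spatial.transform import Rotation as Ro
np.set_printoptions(precision=4,suppress=True)
ZC=np.array([.559,-.0397,0]); ZA=-3.0138
ZX=np.array([np.cos(ZA),np.sin(ZA),0]); ZY=np.array([-ZX[1],ZX[0],0])
def w(x,y,z): return ZC+ZX*x+ZY*y+[0,0,z]
def toz(P): P=np.atleast_2d(P)-ZC; return np.c_[P@ZX,P@ZY,P[:,2]]
def delta(pos,yaw):
    s=ctrl.get_state(); R0=Ro.from_quat(s['tcp_rot'])
    Rt=Ro.from_euler('z',yaw)*Ro.from_euler('x',np.pi)
    print('t',s['time'],'at',s['eef_pos'],'zone',toz(s['eef_pos'])[0],'F',s['contact_force'])
    print('dpos',R0.inv().apply(np.array(pos)-s['eef_pos']),'drot',(R0.inv()*Rt).as_rotvec())
JY=ZA+np.pi*1.5  # tool x along zone -y
E
python3 - <<'E'
from h import *
print(JY); print(ctrl.camera_info('wrist'))
print('bottle',onz('top',[(407,172)],.0), 'cup',onz('top',[(361,128)],.08))
delta(w(.035,.06,.16),JY)
E
```

```text
1.6985889803846899
{'fx': 282.61122546819905, 'fy': 282.61122546819905, 'cx': 256.0348692970602, 'cy': 194.89895208613004, 'k1': 0.005386718905092753, 'mount': array([[-0.0001, -0.9636, -0.2675,  0.0673],
       [ 1.    , -0.0002,  0.0003, -0.0001],
       [-0.0004, -0.2675,  0.9636, -0.1521],
       [ 0.    ,  0.    ,  0.    ,  1.    ]])}
bottle [[ 0.5994 -0.4456  0.    ]] cup [[ 0.7125 -0.2931  0.08  ]]
t 0.1 at [ 0.2551 -0.6243  0.2213] zone [0.3759 0.5411 0.2213] F [-0.7786 -0.046  -0.5761]
dpos [ 0.4531 -0.3771  0.0622] drot [-0.0016 -0.0017 -1.3108]
```

Request:
carry_out(commands=[{"delta_pos": [0.453,-0.377,0.06],"delta_rot": [0,0,-1.311],"claw": 47},{"delta_pos": [0.453,-0.377,0.06],"delta_rot": [0,0,-1.311],"claw": 47},{"delta_pos": [0.453,-0.377,0.06],"delta_rot": [0,0,-1.311],"claw": 47},{"delta_pos": [0.453,-0.377,0.06],"delta_rot": [0,0,-1.311],"claw": 47},{"delta_pos": [0.453,-0.377,0.06],"delta_rot": [0,0,-1.311],"claw": 47},{"delta_pos": [0.453,-0.377,0.06],"delta_rot": [0,0,-1.311],"claw": 47},{"delta_pos": [0.453,-0.377,0.06],"delta_rot": [0,0,-1.311],"claw": 47},{"delta_pos": [0.453,-0.377,0.06],"delta_rot": [0,0,-1.311],"claw": 47}])

```text
time: 0.77
eef_pos: [0.4111, -0.3298, 0.188]
tcp_rot: [0.767, 0.642, 0.001, -0.001]
contact_force: [0.9, -0.8, 0.2]
opening: 0.472
```

Run:
```python
from h import *
delta(w(.035,.06,.16),JY)
```

```text
t 0.7667 at [ 0.4111 -0.3298  0.188 ] zone [0.1837 0.2689 0.188 ] F [ 0.9141 -0.75    0.2007]
dpos [0.2438 0.0791 0.0284] drot [-0.0005 -0.0022 -0.305 ]
```

Request:
carry_out(commands=[{"delta_pos": [0.244,0.079,0.028],"delta_rot": [0,-0.002,-0.305],"claw": 47},{"delta_pos": [0.244,0.079,0.028],"delta_rot": [0,-0.002,-0.305],"claw": 47},{"delta_pos": [0.244,0.079,0.028],"delta_rot": [0,-0.002,-0.305],"claw": 47},{"delta_pos": [0.244,0.079,0.028],"delta_rot": [0,-0.002,-0.305],"claw": 47},{"delta_pos": [0.244,0.079,0.028],"delta_rot": [0,-0.002,-0.305],"claw": 47},{"delta_pos": [0.244,0.079,0.028],"delta_rot": [0,-0.002,-0.305],"claw": 47},{"delta_pos": [0.244,0.079,0.028],"delta_rot": [0,-0.002,-0.305],"claw": 47},{"delta_pos": [0.244,0.079,0.028],"delta_rot": [0,-0.002,-0.305],"claw": 47}])

```text
time: 1.43
eef_pos: [0.532, -0.1007, 0.1594]
tcp_rot: [0.659, 0.752, -0.0, -0.001]
contact_force: [0.8, -0.6, -0.1]
opening: 0.466
```

Run:
```python
from h import *
delta(w(.035,.06,.04),JY)
snap('wrist','w1')
```

```text
t 1.4333 at [ 0.532  -0.1007  0.1594] zone [0.0345 0.0571 0.1594] F [ 0.7825 -0.6395 -0.0687]
dpos [-0.0031 -0.0003  0.1194] drot [-0.002  -0.0014  0.0048]
```

View pics/w1.png

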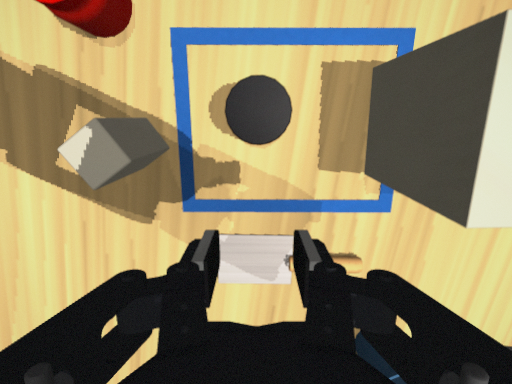

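The wrist view has the jar cap at (258,109), in line with the middle of the fingers (about column 256). The path ahead is clear. I'll descend behind the jar.

Request:
carry_out(commands=[{"delta_pos": [-0.003,0,0.04],"delta_rot": [0,0,0.005],"claw": 47},{"delta_pos": [-0.003,0,0.08],"delta_rot": [0,0,0.005],"claw": 47},{"delta_pos": [-0.003,0,0.105],"delta_rot": [0,0,0.005],"claw": 47},{"delta_pos": [-0.003,0,0.119],"delta_rot": [0,0,0.005],"claw": 47},{"delta_pos": [-0.003,0,0.119],"delta_rot": [0,0,0.005],"claw": 47},{"delta_pos": [-0.003,0,0.119],"delta_rot": [0,0,0.005],"claw": 47}])

```text
time: 1.98
eef_pos: [0.5309, -0.1067, 0.0403]
tcp_rot: [0.662, 0.749, -0.001, -0.002]
contact_force: [0.6, 0.1, -0.4]
opening: 0.473
```

Run:
```python
from h import *
delta(w(.035,-.105,.04),JY)
```

```text
t 1.9833 at [ 0.5309 -0.1067  0.0403] zone [0.0364 0.0629 0.0403] F [ 0.6408  0.0818 -0.4231]
dpos [0.1679 0.0007 0.0005] drot [-0.0037 -0.0011 -0.0041]
```

Request:
carry_out(commands=[{"delta_pos": [0.015,0,0],"delta_rot": [0,0,-0.004],"claw": 47},{"delta_pos": [0.03,0,0],"delta_rot": [0,0,-0.004],"claw": 47},{"delta_pos": [0.036,0,0],"delta_rot": [0,0,-0.004],"claw": 47},{"delta_pos": [0.04,0,0],"delta_rot": [0,0,-0.004],"claw": 47},{"delta_pos": [0.044,0,0],"delta_rot": [0,0,-0.004],"claw": 47},{"delta_pos": [0.048,0,0],"delta_rot": [0,0,-0.004],"claw": 47},{"delta_pos": [0.052,0,0],"delta_rot": [0,0,-0.004],"claw": 47},{"delta_pos": [0.056,0,0],"delta_rot": [0,0,-0.004],"claw": 47}])

```text
time: 2.65
eef_pos: [0.526, -0.0518, 0.0417]
tcp_rot: [0.661, 0.751, -0.0, 0.001]
contact_force: [3.4, -2.4, 1.5]
opening: 0.468
```

Run:
```python
from h import *
delta(w(.035,-.105,.04),JY)
snap('side','s1');snap('wrist','w2')
a=cv2.imread('pics/s1.png');b=cv2.imread('pics/w2.png')
cv2.imwrite('pics/c1.png',cv2.resize(np.hstack([a[130:322,150:400],b[::2,::2]]),None,fx=1.58,fy=1.58))
```

```text
t 2.65 at [ 0.526  -0.0518  0.0417] zone [0.0343 0.0078 0.0417] F [ 3.433  -2.4456  1.4902]
dpos [ 0.1128 -0.0007  0.0015] drot [ 0.001   0.0015 -0.0005]
```

View pics/c1.png

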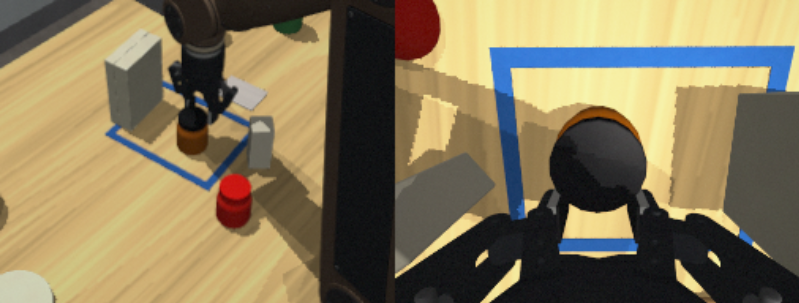

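The jar is cradled between the fingertips (wrist panel about (598,160)) and upright. I'll keep pushing steadily.

Request:
carry_out(commands=[{"delta_pos": [0.005,0,0.001],"delta_rot": [0,0,0],"claw": 47},{"delta_pos": [0.01,0,0.001],"delta_rot": [0,0,0],"claw": 47},{"delta_pos": [0.016,0,0.001],"delta_rot": [0,0,0],"claw": 47},{"delta_pos": [0.022,0,0.001],"delta_rot": [0,0,0],"claw": 47},{"delta_pos": [0.028,0,0.001],"delta_rot": [0,0,0],"claw": 47},{"delta_pos": [0.034,0,0.001],"delta_rot": [0,0,0],"claw": 47},{"delta_pos": [0.04,0,0.001],"delta_rot": [0,0,0],"claw": 47},{"delta_pos": [0.046,0,0.001],"delta_rot": [0,0,0],"claw": 47}])

```text
time: 3.42
eef_pos: [0.5213, -0.0073, 0.042]
tcp_rot: [0.66, 0.751, -0.001, 0.003]
contact_force: [0.3, -6.2, 6.7]
opening: 0.471
```

Run:
```python
from h import *
delta(w(.035,-.105,.04),JY)
snap('side','s2');snap('wrist','w3')
a=cv2.imread('pics/s2.png');b=cv2.imread('pics/w3.png')
cv2.imwrite('pics/c2.png',cv2.resize(np.hstack([a[130:322,150:400],b[::2,::2]]),None,fx=1.58,fy=1.58))
```

```text
t 3.4167 at [ 0.5213 -0.0073  0.042 ] zone [ 0.0333 -0.0369  0.042 ] F [ 0.2724 -6.2392  6.7239]
dpos [ 0.0681 -0.0016  0.0017] drot [0.0025 0.0046 0.001 ]
```

View pics/c2.png

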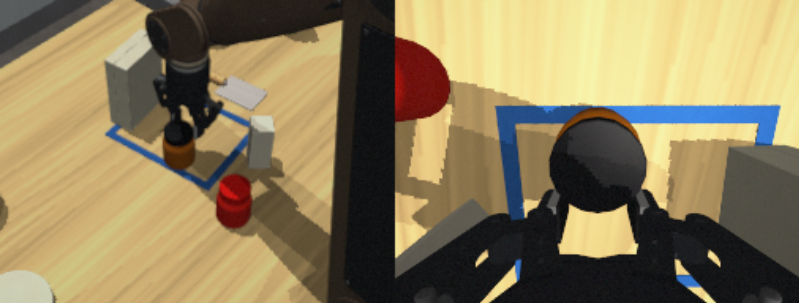

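Run:
```python
from h import *
a=cv2.imread('pics/s2.png')
cv2.imwrite('pics/c3.png',cv2.resize(a[170:270,220:330],None,fx=6,fy=6,interpolation=cv2.INTER_CUBIC)); print(ctrl.get_state()['contact_force'],ctrl.get_state()['wrist_torque'])
```

```text
[ 1.5526 -3.8448  4.5558] [-0.6194 -0.2634 -0.0739]
```

View pics/c3.png

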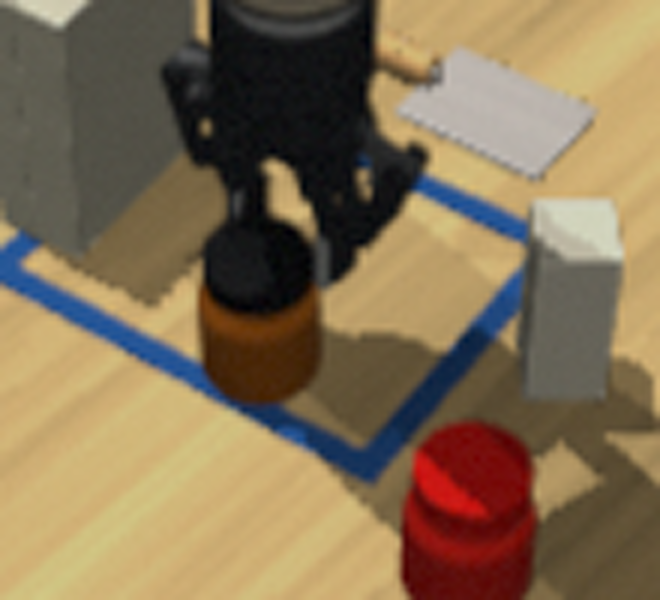

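It's upright, but the upward force suggests I'm pushing a bit high. I'll back off slightly, go lower and continue.

Request:
carry_out(commands=[{"delta_pos": [-0.01,0,0.0],"delta_rot": [0,0,0],"claw": 47},{"delta_pos": [-0.01,0,0.008],"delta_rot": [0.002,0.004,0],"claw": 47},{"delta_pos": [-0.006,-0.001,0.008],"delta_rot": [0.002,0.004,0],"claw": 47},{"delta_pos": [-0.002,-0.001,0.008],"delta_rot": [0.002,0.004,0],"claw": 47},{"delta_pos": [0.002,-0.001,0.008],"delta_rot": [0.002,0.004,0],"claw": 47},{"delta_pos": [0.006,-0.001,0.008],"delta_rot": [0.002,0.004,0],"claw": 47},{"delta_pos": [0.01,-0.001,0.008],"delta_rot": [0.002,0.004,0],"claw": 47},{"delta_pos": [0.015,-0.001,0.008],"delta_rot": [0.002,0.004,0],"claw": 47}])

```text
time: 4.18
eef_pos: [0.518, 0.0085, 0.0338]
tcp_rot: [0.66, 0.751, 0.0, -0.0]
contact_force: [1.1, -2.9, 1.8]
opening: 0.473
```

Run:
```python
from h import *
delta(w(.034,-.105,.034),JY)
```

```text
t 4.1833 at [0.518  0.0085 0.0338] zone [ 0.0345 -0.053   0.0338] F [ 1.0657 -2.8564  1.7683]
dpos [ 0.052   0.0006 -0.0002] drot [ 0.0001 -0.0003  0.0016]
```

Request:
carry_out(commands=[{"delta_pos": [0.005,0,0],"delta_rot": [0,0,0],"claw": 47},{"delta_pos": [0.01,0,0],"delta_rot": [0,0,0],"claw": 47},{"delta_pos": [0.015,0,0],"delta_rot": [0,0,0],"claw": 47},{"delta_pos": [0.02,0,0],"delta_rot": [0,0,0],"claw": 47},{"delta_pos": [0.025,0,0],"delta_rot": [0,0,0],"claw": 47},{"delta_pos": [0.03,0,0],"delta_rot": [0,0,0],"claw": 47},{"delta_pos": [0.035,0,0],"delta_rot": [0,0,0],"claw": 47},{"delta_pos": [0.04,0,0],"delta_rot": [0,0,0],"claw": 47}])

```text
time: 4.85
eef_pos: [0.5127, 0.0487, 0.0338]
tcp_rot: [0.66, 0.751, 0.0, -0.0]
contact_force: [0.0, -2.8, 2.4]
opening: 0.469
```

Run:
```python
from h import *
delta(w(.034,-.105,.034),JY)
snap('side','s3');snap('wrist','w4')
a=cv2.imread('pics/s3.png');b=cv2.imread('pics/w4.png')
cv2.imwrite('pics/c4.png',cv2.resize(np.hstack([a[130:322,150:400],b[::2,::2]]),None,fx=1.58,fy=1.58))
```

```text
t 4.85 at [0.5127 0.0487 0.0338] zone [ 0.0347 -0.0936  0.0338] F [ 0.0144 -2.8056  2.3521]
dpos [ 0.0114  0.0007 -0.0002] drot [-0.0001 -0.0003  0.0017]
```

View pics/c4.png

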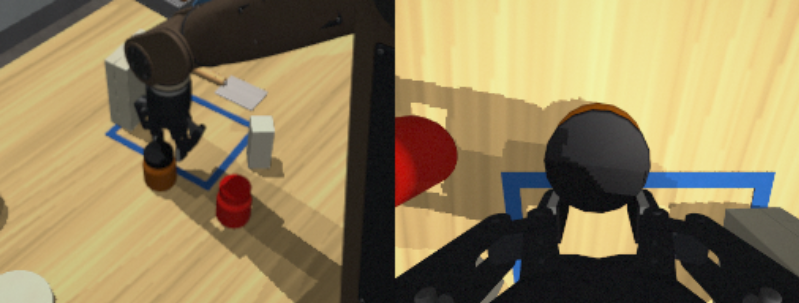

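Request:
carry_out(commands=[{"delta_pos": [0.005,0,0],"delta_rot": [0,0,0],"claw": 47},{"delta_pos": [0.009,0,0],"delta_rot": [0,0,0],"claw": 47},{"delta_pos": [0.013,0,0],"delta_rot": [0,0,0],"claw": 47},{"delta_pos": [0.014,0,0],"delta_rot": [0,0,0],"claw": 47},{"delta_pos": [0.014,0,0],"delta_rot": [0,0,0],"claw": 47},{"delta_pos": [0.008,0,0],"delta_rot": [0,0,0],"claw": 47},{"delta_pos": [-0.005,0,0],"delta_rot": [0,0,0],"claw": 47},{"delta_pos": [-0.03,0,0],"delta_rot": [0,0,0],"claw": 47}])

```text
time: 5.62
eef_pos: [0.5151, 0.0208, 0.0327]
tcp_rot: [0.659, 0.752, 0.0, -0.002]
contact_force: [1.0, -1.2, -0.2]
opening: 0.472
```

Run:
```python
from h import *
delta(w(.034,-.05,.25),JY)
snap('side','s4');snap('wrist','w5')
a=cv2.imread('pics/s4.png');b=cv2.imread('pics/w5.png')
cv2.imwrite('pics/c5.png',cv2.resize(np.hstack([a[130:322,150:400],b[::2,::2]]),None,fx=1.58,fy=1.58))
cv2.imwrite('pics/c6.png',cv2.resize(a[170:270,200:330],None,fx=6,fy=6,interpolation=cv2.INTER_CUBIC))
```

```text
t 5.6167 at [0.5151 0.0208 0.0327] zone [ 0.0358 -0.0656  0.0327] F [ 0.9524 -1.1939 -0.2019]
dpos [-0.0148  0.0013 -0.2173] drot [-0.0024 -0.0036  0.0041]
```

View pics/c5.png

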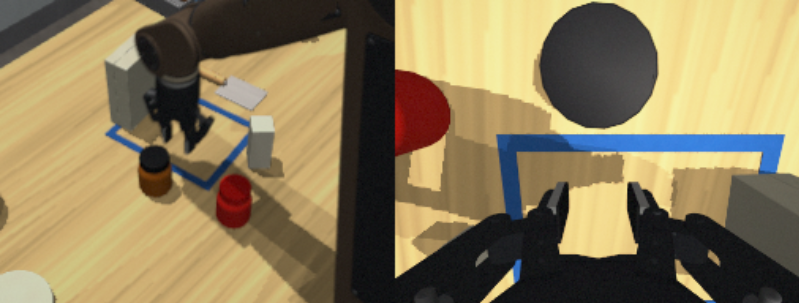

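View pics/c6.png

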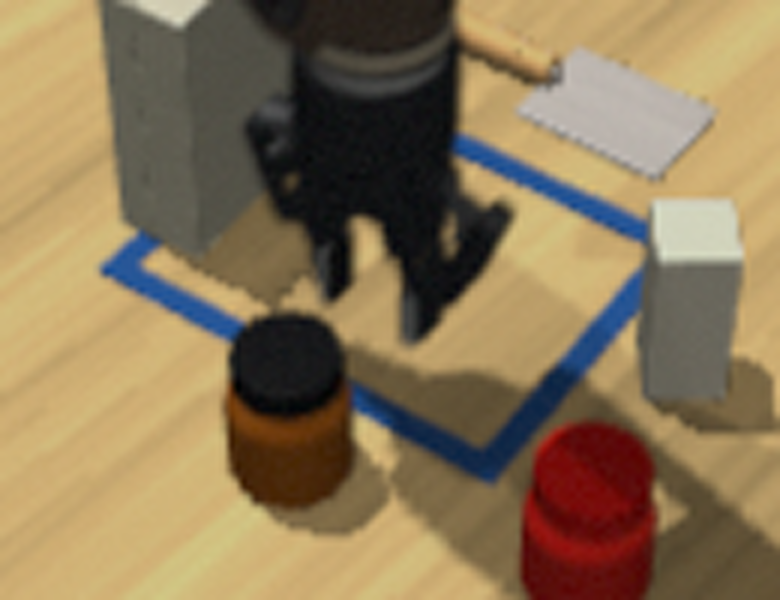

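The jar is upright, cap at about (288,352) in the zoom, and looks outside the tape. I'll measure it.

Run:
```python
from h import *
f=lambda a:(np.array(a,float)+.5)/6-.5+np.array([200,170])
print(toz(onz('side',f([(288,352),(286,365)]),.08)))
# wrist est: cap centre in c5 (599,65) -> wrist px
s=ctrl.get_state();i=ctrl.camera_info('wrist')
px=np.array([[(599/1.58-250)*2,65/1.58*2]]); px=[[ (599-395)/1.58*2, 65/1.58*2]]
K=np.array([[i['fx'],0,i['cx']],[0,i['fy'],i['cy']],[0,0,1.]])
u=cv2.undistortPoints(np.array(px).reshape(-1,1,2),K,np.array([i['k1'],0,0,0,0.]))[0,0]
R=Ro.from_quat(s['tcp_rot']).as_matrix();M=i['mount'];o=s['eef_pos']+R@M[:3,3];r=R@M[:3,:3]@np.array([*u,1])
print(toz(o+r*(.08-o[2])/r[2]))
```

```text
[[ 0.0338 -0.1369  0.08  ]
 [ 0.0377 -0.1437  0.08  ]]
[[ 0.0345 -0.1413  0.08  ]]
```

The jar stands at zone y of about -0.14, so its edge clears the tape by about 15 mm. Next I'll lift and go round behind the mould.

Request:
carry_out(commands=[{"delta_pos": [-0.015,0,-0.04],"delta_rot": [0,0,0],"claw": 47},{"delta_pos": [-0.015,0,-0.08],"delta_rot": [0,0,0],"claw": 47},{"delta_pos": [-0.015,0,-0.12],"delta_rot": [0,0,0],"claw": 47},{"delta_pos": [-0.015,0,-0.16],"delta_rot": [0,0,0],"claw": 47},{"delta_pos": [-0.015,0,-0.2],"delta_rot": [0,0,0],"claw": 47},{"delta_pos": [-0.015,0,-0.217],"delta_rot": [0,0,0.12],"claw": 85},{"delta_pos": [-0.015,0,-0.217],"delta_rot": [0,0,0.24],"claw": 85},{"delta_pos": [-0.015,0,-0.217],"delta_rot": [0,0,0.36],"claw": 85}])

```text
time: 6.38
eef_pos: [0.5191, 0.003, 0.2523]
tcp_rot: [0.786, 0.618, 0.002, -0.0]
contact_force: [1.0, 0.6, -0.1]
opening: 0.844
```

Run:
```python
from h import *
delta([.7213,-.012,.25],.153)
```

```text
t 6.3833 at [0.5191 0.003  0.2523] zone [ 0.0341 -0.0474  0.2523] F [ 1.0227  0.5685 -0.0889]
dpos [0.0333 0.2    0.0028] drot [-0.0002 -0.0038  1.1787]
```

Request:
carry_out(commands=[{"delta_pos": [0.033,0.2,0.002],"delta_rot": [0,-0.003,1.179],"claw": 85},{"delta_pos": [0.033,0.2,0.002],"delta_rot": [0,-0.003,1.179],"claw": 85},{"delta_pos": [0.033,0.2,0.002],"delta_rot": [0,-0.003,1.179],"claw": 85},{"delta_pos": [0.033,0.2,0.002],"delta_rot": [0,-0.003,1.179],"claw": 85},{"delta_pos": [0.033,0.2,0.002],"delta_rot": [0,-0.003,1.179],"claw": 85},{"delta_pos": [0.033,0.2,0.002],"delta_rot": [0,-0.003,1.179],"claw": 85},{"delta_pos": [0.033,0.2,0.002],"delta_rot": [0,-0.003,1.179],"claw": 85},{"delta_pos": [0.033,0.2,0.002],"delta_rot": [0,-0.003,1.179],"claw": 85}])

```text
time: 7.05
eef_pos: [0.7212, -0.0115, 0.2482]
tcp_rot: [0.986, 0.165, -0.002, -0.002]
contact_force: [-0.5, -0.2, 0.5]
opening: 0.849
```

Run:
```python
from h import *
delta([.7213,-.012,.25],.153)
```

```text
t 7.05 at [ 0.7212 -0.0115  0.2482] zone [-0.1645 -0.0073  0.2482] F [-0.4595 -0.1757  0.5333]
dpos [-0.0001  0.0005 -0.0018] drot [-0.0039  0.0029  0.1784]
```

Request:
carry_out(commands=[{"delta_pos": [0,0.0,0],"delta_rot": [-0.003,0.003,0.178],"claw": 85},{"delta_pos": [0,0.0,0],"delta_rot": [-0.003,0.003,0.178],"claw": 85},{"delta_pos": [0,0.0,0],"delta_rot": [-0.003,0.003,0.178],"claw": 85}])

```text
time: 7.3
eef_pos: [0.7207, -0.0107, 0.2467]
tcp_rot: [0.997, 0.076, -0.001, -0.001]
contact_force: [0.2, -0.3, -0.2]
opening: 0.854
```

Run:
```python
from h import *
delta([.7213,-.012,.145],.153)
for n in('side','top','wrist'): snap(n,n+'6')
a,b,c=[cv2.imread(f'pics/{n}6.png') for n in('side','top','wrist')]
cv2.imwrite('pics/c7.png',cv2.resize(np.hstack([a[80:272,150:350],b[70:262,180:330],c[::2,::2]]),None,fx=1.3,fy=1.3))
```

```text
t 7.3 at [ 0.7207 -0.0107  0.2467] zone [-0.164  -0.0082  0.2467] F [ 0.2499 -0.3147 -0.1962]
dpos [0.0007 0.0017 0.1017] drot [-0.003   0.0023 -0.0005]
```

View pics/c7.png

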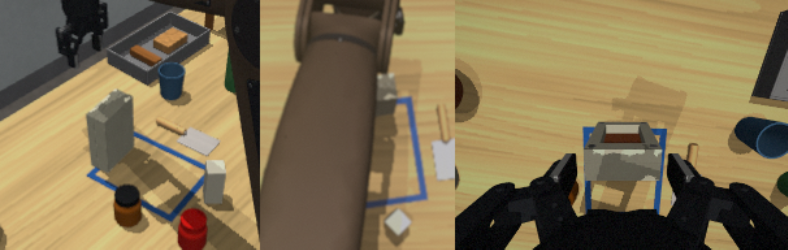

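Run:
```python
from h import *
s=ctrl.get_state();i=ctrl.camera_info('wrist');M=i['mount']
K=np.array([[i['fx'],0,i['cx']],[0,i['fy'],i['cy']],[0,0,1.]])
R=Ro.from_quat(s['tcp_rot']).as_matrix();T=np.eye(4);T[:3,:3]=R;T[:3,3]=s['eef_pos'];W=np.linalg.inv(T@M)
c=np.array([.666,-.0205,0]);n=np.array([.9883,.1524,0]);e=np.array([-.1524,.9883,0])
P=[c+n*a*.025+e*b*.055+[0,0,z] for z in(.16,0) for a in(1,-1) for b in(1,-1)]
print(cv2.projectPoints(np.array(P),cv2.Rodrigues(W[:3,:3])[0],W[:3,3],K,np.array([i['k1'],0,0,0,0.]))[0][:,0])
print(proj('side',[s['eef_pos']]))
a=cv2.imread('pics/wrist6.png')
cv2.imwrite('pics/c8.png',cv2.resize(a[140:340,130:390],None,fx=3,fy=3,interpolation=cv2.INTER_CUBIC))
```

```text
[[196.5909 228.1027]
 [317.4573 228.3734]
 [199.4175 276.7864]
 [314.3395 277.0605]
 [219.016  186.1966]
 [294.5822 186.3564]
 [220.1215 218.5153]
 [293.3054 218.677 ]]
[[216.7107 129.9322]]
```

View pics/c8.png

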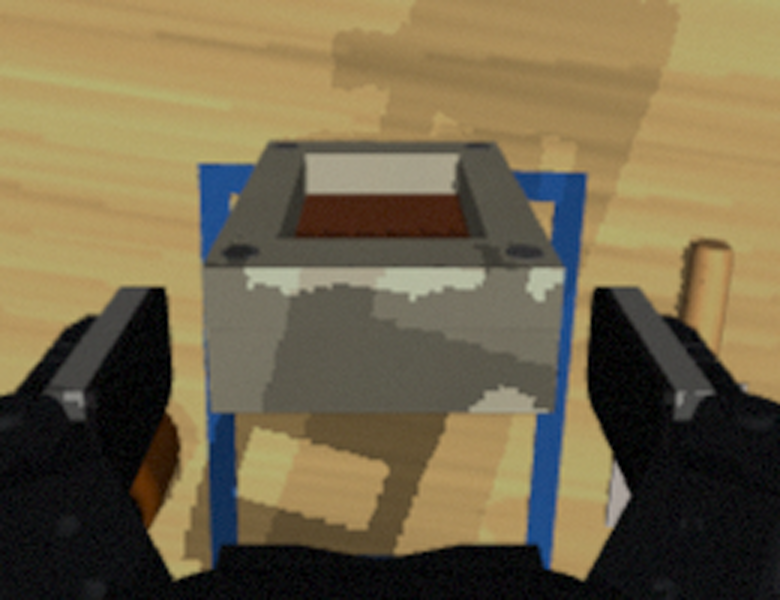

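The pose agrees: the mould's upper rim edge is at (207–563, 267) in the crop, against a prediction within about 2 px, and it's centred between the fingers. I'll descend behind it.

Request:
carry_out(commands=[{"delta_pos": [0.003,0.001,0.035],"delta_rot": [-0.003,0.002,0],"claw": 85},{"delta_pos": [0.003,0.001,0.07],"delta_rot": [-0.003,0.002,0],"claw": 85},{"delta_pos": [0.003,0.001,0.09],"delta_rot": [-0.003,0.002,0],"claw": 85},{"delta_pos": [0.003,0.001,0.102],"delta_rot": [-0.003,0.002,0],"claw": 85},{"delta_pos": [0.003,0.001,0.102],"delta_rot": [-0.003,0.002,0],"claw": 85},{"delta_pos": [0.003,0.001,0.102],"delta_rot": [-0.003,0.002,0],"claw": 85}])

```text
time: 7.95
eef_pos: [0.7241, -0.0114, 0.1459]
tcp_rot: [0.997, 0.078, 0.001, 0.0]
contact_force: [-0.3, -0.2, 0.3]
opening: 0.856
```

Run:
```python
from h import *
delta(np.array([.666,-.0205,.145])+.037*np.array([.9883,.1524,0]),.153)
a,_=snap('side','side7');cv2.imwrite('pics/c9.png',cv2.resize(a[60:240,170:350,::-1],None,fx=3.3,fy=3.3,interpolation=cv2.INTER_CUBIC))
```

```text
t 7.95 at [ 0.7241 -0.0114  0.1459] zone [-0.1674 -0.007   0.1459] F [-0.3135 -0.2247  0.2653]
dpos [-0.0218  0.0001  0.0009] drot [ 0.001  -0.0012  0.0024]
```

View pics/c9.png

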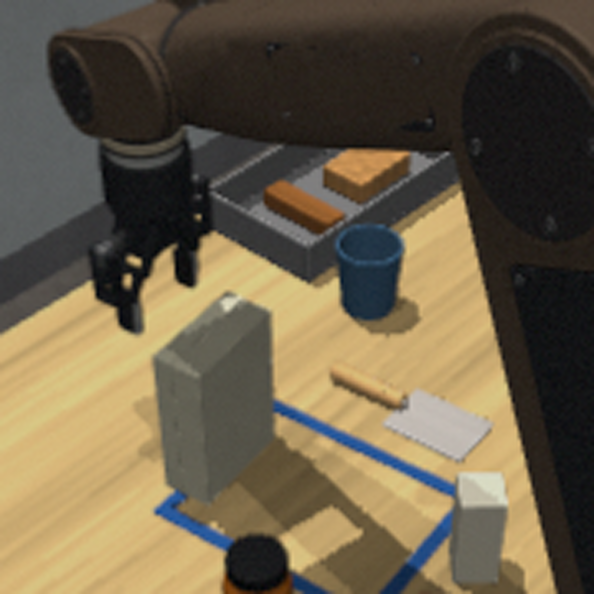

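Request:
carry_out(commands=[{"delta_pos": [-0.008,0,0.001],"delta_rot": [0,0,0],"claw": 85},{"delta_pos": [-0.014,0,0.001],"delta_rot": [0,0,0],"claw": 85},{"delta_pos": [-0.018,0,0.001],"delta_rot": [0,0,0],"claw": 85},{"delta_pos": [-0.021,0,0.001],"delta_rot": [0,0,0],"claw": 85},{"delta_pos": [-0.024,0,0.001],"delta_rot": [0,0,0],"claw": 85},{"delta_pos": [-0.027,0,0.001],"delta_rot": [0,0,0],"claw": 85},{"delta_pos": [-0.03,0,0.001],"delta_rot": [0,0,0],"claw": 85},{"delta_pos": [-0.034,0,0.001],"delta_rot": [0,0,0],"claw": 85}])

```text
time: 8.67
eef_pos: [0.6913, -0.0169, 0.1465]
tcp_rot: [0.997, 0.078, 0.002, 0.001]
contact_force: [-0.9, 0.1, -0.4]
opening: 0.849
```

Run:
```python
from h import *
delta(np.array([.666,-.0205,.145])+.037*np.array([.9883,.1524,0]),.153)
a,_=snap('side','side8');cv2.imwrite('pics/c10.png',cv2.resize(a[60:240,170:350,::-1],None,fx=3.3,fy=3.3,interpolation=cv2.INTER_CUBIC))
```

```text
t 8.6667 at [ 0.6913 -0.0169  0.1465] zone [-0.1341 -0.0058  0.1465] F [-0.9122  0.1348 -0.3869]
dpos [ 0.0115 -0.0003  0.0016] drot [ 0.002  -0.0041  0.0023]
```

View pics/c10.png

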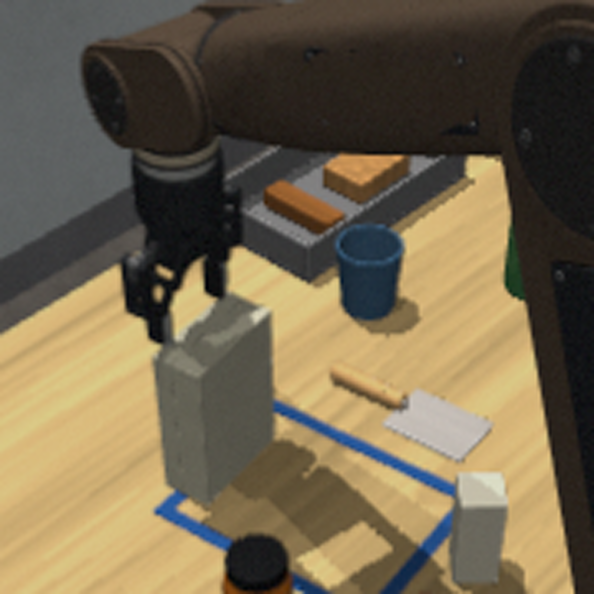

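Run:
```python
from h import *
a,_=snap('wrist','wrist8');print(ctrl.get_state()['contact_force'])
s=ctrl.get_state();R=Ro.from_quat(s['tcp_rot'])
print('tips side px',proj('side',s['eef_pos']+R.apply([[0,.043,.005],[0,-.043,.005]])), proj('side',np.array([[.6329,.0306,.16],[.6824,.0372,.16]])))
```

```text
[ 0.9874  0.6651 -0.1267]
tips side px [[236.4975 154.9056]
 [219.0621 170.6383]] [[229.8518 174.6125]
 [216.063  167.9955]]
```

View pics/wrist8.png

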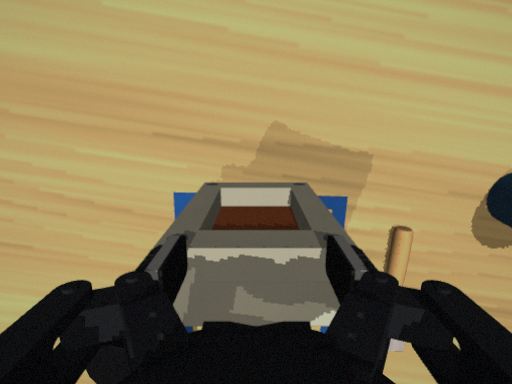

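Run:
```python
from h import *
i=ctrl.camera_info('wrist');M=i['mount'];K=np.array([[i['fx'],0,i['cx']],[0,i['fy'],i['cy']],[0,0,1.]])
def tool(name):
    d=np.load(name+'.npy');v,u=np.mgrid[:384,:512]
    q=cv2.undistortPoints(np.c_[u.ravel(),v.ravel()].astype(float).reshape(-1,1,2),K,np.array([i['k1'],0,0,0,0.]))[:,0]
    P=np.c_[q,np.ones(len(q))]*d.ravel()[:,None]; return (P@M[:3,:3].T+M[:3,3]).reshape(384,512,3)
for n in('wrist8','wrist6','w5'):
    P=tool(n);x,y,z=P[...,0],P[...,1],P[...,2]
    m=(abs(x)<.03)&(abs(y)<.07)&(z<.03)&(z>-.1)
    print(n,m.sum())
    for lo in np.arange(-.06,.03,.01):
        k=m&(z>lo)&(z<=lo+.01)
        if k.sum(): print(round(lo,3),k.sum(),'x',x[k].min(),x[k].max(),'|y|',abs(y[k]).min(),abs(y[k]).max())
```

```text
wrist8 46541
-0.06 1059 x -0.005379936190449394 0.012460800345294329 |y| 0.03584465899291668 0.05640201489095004
-0.05 1245 x -0.011978874310514212 0.011700957698394333 |y| 0.03593450593962471 0.05034901394538673
-0.04 1047 x -0.011341918626947417 0.01147595140723598 |y| 0.035864563592727515 0.050425860735447185
-0.03 713 x -0.011286494120293644 0.011418211160148434 |y| 0.03568950146492887 0.050132465012511604
-0.02 7642 x -0.029996523868504155 0.009011407935048718 |y| 1.1145811436766011e-05 0.05574461623364769
-0.01 1137 x -0.0007854326573516202 0.0010758011751360874 |y| 1.7441544071694115e-05 0.05575766488511883
0.0 1144 x -0.0007468148702586969 0.0011308232364630882 |y| 2.0094991817091883e-05 0.05589332586580494
0.01 438 x -0.003323319360867716 0.000645487293372507 |y| 0.0012558715764413055 0.05585407771496298
0.02 374 x -0.007012622797190227 0.0006209197730115551 |y| 0.03462084138170166 0.055601855675551995
wrist6 35863
-0.06 1058 x -0.005964378879550952 0.01247591918640098 |y| 0.0359062455894913 0.05564026600312283
-0.05 1240 x -0.01209635183833542 0.011576425435604186 |y| 0.035
[... 234 characters left out ...]
-0.02 72 x -0.010961433504019916 0.00887021133464206 |y| 0.03575922382211406 0.03711132744289569
w5 36550
-0.06 1411 x -0.002575269165843025 0.013996760694204947 |y| 0.01963354181797501 0.05174589091859038
-0.05 1193 x -0.012281393341611505 0.011655698274548272 |y| 0.019612097021712908 0.03363189383624497
-0.04 843 x -0.011658179215228728 0.011715355200910327 |y| 0.019598016279414134 0.03404056168957162
-0.03 663 x -0.011016093861024104 0.011510797877180491 |y| 0.01950334231034109 0.03409876098107329
-0.02 294 x -0.011391472663125748 0.011730152006045332 |y| 0.01958474720334534 0.03235399065467131
0.02 2 x 0.020920660285593612 0.027086233339923688 |y| 0.034810101556979396 0.05971505639570382
```

Zero force, because the open fingertips really end about 18 mm behind the TCP. They are at z of about 0.164 and passing just over the mould's top. I'll back off, go 27 mm lower and push again.

Request:
carry_out(commands=[{"delta_pos": [0.015,0,0],"delta_rot": [0.002,-0.004,0.002],"claw": 85},{"delta_pos": [0.03,0,0],"delta_rot": [0.002,-0.004,0.002],"claw": 85},{"delta_pos": [0.033,0,0],"delta_rot": [0.002,-0.004,0.002],"claw": 85},{"delta_pos": [0.033,0,0],"delta_rot": [0.002,-0.004,0.002],"claw": 85},{"delta_pos": [0.033,0,0.012],"delta_rot": [0.002,-0.004,0.002],"claw": 85},{"delta_pos": [0.033,0,0.022],"delta_rot": [0.002,-0.004,0.002],"claw": 85},{"delta_pos": [0.033,0,0.027],"delta_rot": [0.002,-0.004,0.002],"claw": 85},{"delta_pos": [0.033,0,0.027],"delta_rot": [0.002,-0.004,0.002],"claw": 85}])

```text
time: 9.43
eef_pos: [0.7214, -0.0116, 0.116]
tcp_rot: [0.997, 0.076, -0.003, -0.001]
contact_force: [-0.6, 0.9, 0.2]
opening: 0.849
```

Run:
```python
from h import *
delta(np.array([.666,-.0205,.12])+.036*np.array([.9883,.1524,0]),.153)
```

```text
t 9.4333 at [ 0.7214 -0.0116  0.116 ] zone [-0.1646 -0.0072  0.116 ] F [-0.5634  0.857   0.1563]
dpos [-0.0201  0.0003 -0.0039] drot [-0.0019  0.006   0.0001]
```

Request:
carry_out(commands=[{"delta_pos": [-0.008,0,-0.003],"delta_rot": [-0.002,0.006,0],"claw": 85},{"delta_pos": [-0.014,0,-0.003],"delta_rot": [-0.002,0.006,0],"claw": 85},{"delta_pos": [-0.018,0,-0.003],"delta_rot": [-0.002,0.006,0],"claw": 85},{"delta_pos": [-0.021,0,-0.003],"delta_rot": [-0.002,0.006,0],"claw": 85},{"delta_pos": [-0.024,0,-0.003],"delta_rot": [-0.002,0.006,0],"claw": 85},{"delta_pos": [-0.027,0,-0.003],"delta_rot": [-0.002,0.006,0],"claw": 85},{"delta_pos": [-0.03,0,-0.003],"delta_rot": [-0.002,0.006,0],"claw": 85},{"delta_pos": [-0.034,0,-0.003],"delta_rot": [-0.002,0.006,0],"claw": 85}])

```text
time: 10.1
eef_pos: [0.688, -0.0169, 0.1196]
tcp_rot: [0.997, 0.076, 0.001, 0.0]
contact_force: [0.9, 0.3, 0.7]
opening: 0.85
```

Run:
```python
from h import *
delta(np.array([.666,-.0205,.12])-.01*np.array([.9883,.1524,0]),.153)
a,_=snap('side','side9');cv2.imwrite('pics/c11.png',cv2.resize(a[60:240,170:350,::-1],None,fx=3.3,fy=3.3,interpolation=cv2.INTER_CUBIC))
```

```text
t 10.1 at [ 0.688  -0.0169  0.1196] zone [-0.1308 -0.0061  0.1196] F [0.9091 0.2509 0.7386]
dpos [-0.0323  0.0002 -0.0004] drot [ 0.0005 -0.001   0.0001]
```

View pics/c11.png

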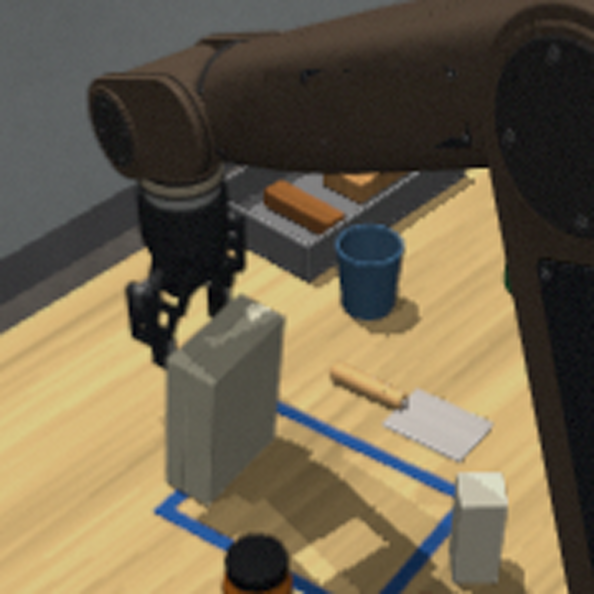

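The mould now leans forward and its foot edge hasn't moved, still at about (205,500). I'll continue.

Request:
carry_out(commands=[{"delta_pos": [-0.004,0,0],"delta_rot": [0,0,0],"claw": 85},{"delta_pos": [-0.008,0,0],"delta_rot": [0,0,0],"claw": 85},{"delta_pos": [-0.012,0,0],"delta_rot": [0,0,0],"claw": 85},{"delta_pos": [-0.016,0,0],"delta_rot": [0,0,0],"claw": 85},{"delta_pos": [-0.02,0,0],"delta_rot": [0,0,0],"claw": 85},{"delta_pos": [-0.024,0,0],"delta_rot": [0,0,0],"claw": 85},{"delta_pos": [-0.028,0,0],"delta_rot": [0,0,0],"claw": 85},{"delta_pos": [-0.032,0,0],"delta_rot": [0,0,0],"claw": 85}])

```text
time: 10.82
eef_pos: [0.6547, -0.0219, 0.1191]
tcp_rot: [0.997, 0.076, -0.001, 0.0]
contact_force: [-0.2, -0.0, 1.0]
opening: 0.85
```

Run:
```python
from h import *
delta(np.array([.666,-.0205,.12])-.01*np.array([.9883,.1524,0]),.153)
a,_=snap('side','side10');cv2.imwrite('pics/c12.png',cv2.resize(a[60:240,170:350,::-1],None,fx=3.3,fy=3.3,interpolation=cv2.INTER_CUBIC))
```

```text
t 10.8167 at [ 0.6547 -0.0219  0.1191] zone [-0.0972 -0.0055  0.1191] F [-0.1536 -0.0409  0.9736]
dpos [ 0.0013  0.0004 -0.0009] drot [-0.0001  0.0014  0.    ]
```

View pics/c12.png

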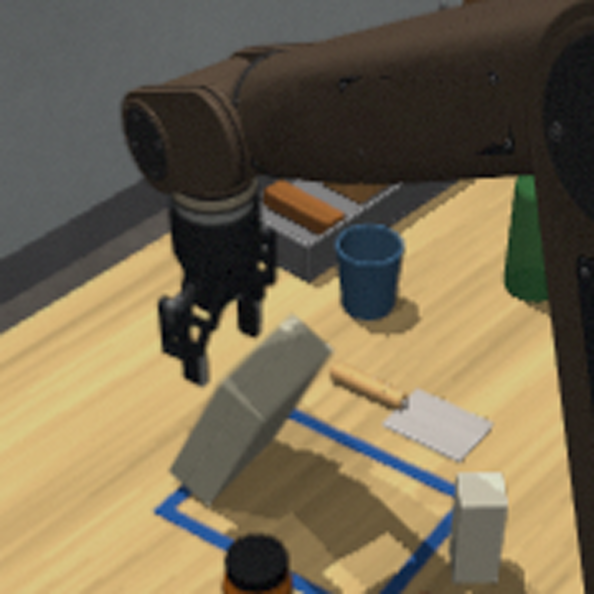

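The mould has left the fingers and is falling by itself. I'll hold still while it lands, then raise the tool.

Request:
carry_out(commands=[{"delta_pos": [0.01,0,0],"delta_rot": [0,0,0],"claw": 85},{"delta_pos": [0.01,0,0],"delta_rot": [0,0,0],"claw": 85},{"delta_pos": [0.01,0,0],"delta_rot": [0,0,0],"claw": 85},{"delta_pos": [0.01,0,-0.04],"delta_rot": [0,0,0],"claw": 85},{"delta_pos": [0.01,0,-0.08],"delta_rot": [0,0,0],"claw": 85},{"delta_pos": [0.01,0,-0.12],"delta_rot": [0,0,0],"claw": 85},{"delta_pos": [0.01,0,-0.15],"delta_rot": [0,0,0],"claw": 85},{"delta_pos": [0.01,0,-0.15],"delta_rot": [0,0,0],"claw": 85}])

```text
time: 11.53
eef_pos: [0.6682, -0.0209, 0.2795]
tcp_rot: [0.997, 0.077, 0.007, 0.002]
contact_force: [-0.4, 0.0, 1.1]
opening: 0.849
```

Run:
```python
from h import *
a,_=snap('side','side11');b,_=snap('wrist','w11');cv2.imwrite('pics/c13.png',cv2.resize(a[100:280,170:350,::-1],None,fx=3.3,fy=3.3,interpolation=cv2.INTER_CUBIC))
s=ctrl.get_state();print(s['time'],s['eef_pos'])
```

```text
11.6333 [ 0.6655 -0.0204  0.2717]
```

View pics/c13.png

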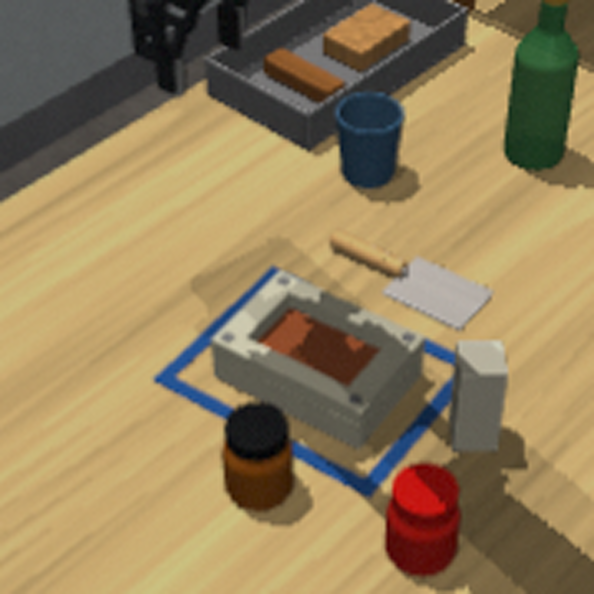

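View pics/w11.png

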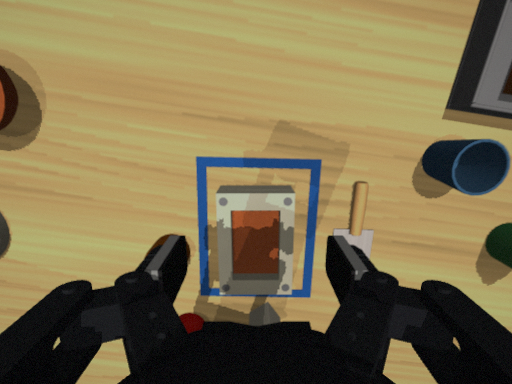

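The mould is flat with its hollow up. The rim corners in the side crop are at (213,347), (275,272), (425,343) and (361,415). I'll measure the margins.

Run:
```python
from h import *
f=lambda a:(np.array(a,float)+.5)/3.3-.5+np.array([170,100])
print(toz(onz('side',f([(213,347),(275,272),(425,343),(361,415)]),.05))[:,:2])
print(toz(onz('side',f([(361,447)]),0))[:,:2],'tape far corner',toz(onz('side',f([(371,496),(155,380)]),0))[:,:2])
print('jar',toz(onz('side',f([(258,424)]),.08))[:,:2])
i=ctrl.camera_info('wrist');M=i['mount'];K=np.array([[i['fx'],0,i['cx']],[0,i['fy'],i['cy']],[0,0,1.]])
s=ctrl.get_state();R=Ro.from_quat(s['tcp_rot']).as_matrix()
u=cv2.undistortPoints(np.array([(217,193.),(294,193),(217,294),(292,294)]).reshape(-1,1,2),K,np.array([i['k1'],0,0,0,0.]))[:,0]
o=s['eef_pos']+R@M[:3,3];r=np.c_[u,np.ones(4)]@(R@M[:3,:3]).T
print(toz(o+r*((.05-o[2])/r[:,2])[:,None]))
```

```text
[[-0.0699 -0.0654]
 [-0.0826  0.047 ]
 [ 0.0836  0.048 ]
 [ 0.0841 -0.0568]]
[[ 0.0815 -0.0508]] tape far corner [[ 0.1186 -0.0914]
 [-0.1198 -0.0931]]
jar [[ 0.0341 -0.1362]]
[[-0.0736 -0.0577  0.05  ]
 [-0.0762  0.0477  0.05  ]
 [ 0.0851 -0.0595  0.05  ]
 [ 0.0824  0.0543  0.05  ]]
```

The mould is inside by at least about 15 mm on every side, the jar clears the tape by about 11 mm, and the tool is clear of everything. I'll hand in.

```bash
python3 -c "
from plant import ctrl
print(ctrl.sign_off())"
```

```text
the job is handed in; nothing more can be done
None
```

I did both pushes in the order asked and handed the job in at about 11.6 s; sign-off reported no verdict.

- **Jar:** I pushed it off the zone's -y side between the half-open fingertips. It stands upright with its centre at zone (34, -136 to -141) mm, so its edge clears the tape by about 11–16 mm.
- **Mould:** I pushed the rim near the top until it leaned over, and it fell by itself. It lies flat with its hollow side up, spanning about x -76 to +84 and y -60 to +52 mm in the zone. The side and wrist cameras agree on these corners to within 8 mm, and every one is at least 15 mm inside the tape's inner edge.
- **Everything else:** The red jar, kiln post, spatula and cup look unmoved in the last pictures. I judged that by eye and did not measure it. The tool is raised about 0.27 m and touching nothing.

**What went wrong on the way:**
- **Fingertip length:** the open fingertips ended about 18 mm behind the TCP, where I had expected them a few mm ahead of it. My first mould push therefore passed just over its top without touching, so I backed off and repeated it 27 mm lower.
- **Jar push:** the force on the tool rose to about 7 N upward partway through, so I finished that push lower.
- **Fixed-camera depth:** my check on the first top and side depth pictures gave inconsistent results. I did not track down why, and measured from pixel positions instead.

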